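# Dip the finisher's media gauge and show it for reading

## Robot

A 6-joint arm with a two-finger parallel gripper is mounted at the origin on the work surface. World frame = base frame: x ahead of the robot, y to its left, z up, the work surface at z = 0. Lengths are in mm, angles in rad, forces in N, time in s.
With the tool pointing down it reaches from about 300 to 775 mm from the base axis. Payload 14.6 kg.
Tool frame: the origin (TCP) lies between the finger pads; the fingertips stand 8 mm ahead of it and the grasp point (between the pads) lies 11 mm behind it; y points along the fingers, x is the direction in which the jaws open and shut, and the axes are right-handed (so a half turn about y gives the same grasp; the last joint's range is limited). The gripper opens to 94 mm and grips with 3 to 60 N. Pads are 16 mm wide; open, the fingers measure 119 mm over their backs; the gripper's body (75 mm by 177 mm) begins 78 mm behind the grasp point.
Start: joints at [-1.414, 0.3, 1.521, -0, 1.321, -0.067], TCP at [122.059, -536.275, 213.446] pointing down, gripper open.
Joint ranges: [-3.03, 3.03], [-0.79, 2.21], [0.23, 2.52], [-1.04, 4.18], [0, 3.07], [-2.55, 2.55]. Speed limits (rad/s): [2.22, 2.22, 2.57, 3.14, 3.14, 3.14].

## Interface

Orientations are given as [roll, pitch, yaw] about the fixed x, y, z axes, in that order (R = Rz(yaw) Ry(pitch) Rx(roll)).
In Python, from cell import read_state, imaging, order gives the robot as it stands. The module is installed in compiled form; this text tells all that it offers.
- The arm moves only by the shell command python3 -m handwheel 'ROWS' [FORCE]. ROWS is JSON, a list that holds one entry, the list of rows, each a list of 7 numbers: the shift along the tool's x, y, z in mm, then the turn, a rotation vector about the tool's x, y, z in degrees, then the opening, from -1 (shut) to 1 (fully open), so that 0 is half open. A call has 1 to 5 rows; each row is the pose to reach, as a shift and turn from the pose measured when the call began, along the tool's axes at that moment; what a row does not reach only later rows make up. A row lasts 1/12 s, in which the tool goes at most 41.7 mm and 7.16 degrees, less where a joint would pass 70% of its speed; a pose out of reach is approached as far as the arm can. A call with a gripper value outside its range is refused whole. The fingers move at their own pace and stop on an object; FORCE is the grip in N (left out, the last holds). Time passes only in rows, so rows that repeat a pose let the fingers close. It gives the time, the measured TCP pose, the force and the opening at its end, in the units of the state.
- read_state(): the state, without advancing time (a new reading comes with each control period).
- imaging.camera(name): name is "scene" or "side" or "wrist"; returns (picture, depth): 420x560x3 uint8, red, green, blue; 420x560 float32, mm along the optical axis (not along the pixel's ray), 0 where there is no reading.
- imaging.get_calibration(name): a dict with "mtx" (3x3 intrinsics, pixels), "dist" ([k1, k2, p1, p2, k3] as OpenCV has them; the pictures are not rectified), "world_from_camera" (4x4, takes a point from camera to world coordinates); the wrist camera has in their place "hand_eye" (4x4, takes a point from camera to tool coordinates, whose origin is the TCP and whose axes are the tool frame's). Camera axes: x right, y down, z forward; pixel columns grow to the right and rows downward; lengths in mm; the calibration is good to about 2 mm. A picture is of the moment at which its call begins: read the wrist's pose just before it. get_calibration takes no time and is no camera call.
- order.sign_off(): hands the job in, once; it reports no verdict.
The state is a dict: "clock": time; "joints": joint angles; "qd": joint speeds; "effort": joint torques, N m; "eef_pos": TCP position; "eef_rot": TCP orientation; "wrist_force": force on the tool from outside, world axes, zero at the start; "moment": the same for the moment, N m; "finger_gap": finger opening in mm.
Only numpy, scipy, OpenCV 4.12 (cv2) and the standard library are available. Lean on these libraries where they do the work, as an engineer would, in place of code of your own. Each camera call takes 0.05 s, during which the arm holds its last target.

## Task

Check how full the vibratory finisher is: take the red-handled gauge rod from its wooden cradle, slide it down the finisher's slanted guide tube until the brass collar stops against the tube's mouth, and let it rest there a moment. Then draw it right out and show it for reading: finish still holding it in the gripper, clear of everything and at rest, with the rod level and its banded tip about 10 cm above the bench over the white round reading disc. Leave the other things on the bench where they are.

Things in the scene. Friction and masses are not known exactly. Their poses are not given: they have to be found in the camera images.
- gauge: loose gauge rod, 0.15 kg, level in the cradle. x runs along its axis to the tip, z is up at the start. Origin on the axis in the middle of the red handle (grip here). Handle 18 mm wide (y), 24 mm high (z), x = -60 to 50 mm; brass collar, 40 mm diameter, x = 60 to 68 mm; steel rod, 12 mm diameter, black and yellow bands, tapered tip at x = 173 mm. Balances about 20 mm ahead of the origin.
- gauge_tip (a point): end of the rod on its axis, 173 mm from the gauge's origin
- collar_face (a point): centre of the collar's face towards the tip, 68 mm from the gauge's origin; it meets the tube's mouth when fully in
- guide_tube: fixed aluminium tube slanting up and out of the finisher's side, 35 degrees above level, 125 mm long. Origin at the centre of its mouth, 150 mm above the bench; z points out along its axis (the rod goes in along -z). Bore 18 mm; the mouth flares to 32 mm inside, 40 mm outside over the last 12 mm. The collar stops rigidly on that rim with 105 mm of rod inside.
- finisher: fixed vibratory finisher: round blue drum, 170 mm diameter, with grey lid on a grey base 230 x 210 mm; 198 mm high in all. Origin on the bench; x points level from the tube towards the drum (the way the rod goes in, seen from above). Drum axis at x = 15 mm, base from x = -100 mm, tube mouth at x = -185 mm.
- cradle: fixed wooden rest on the bench, base 200 x 60 x 8 mm. Origin on the bench under the gauge's origin, x along the rod to its tip. Posts at x = -58 to -48 mm (cheeks 53 mm high) and 95 to 105 mm (cheeks 59 mm high) hold the rod's axis 55 mm above the bench; the gauge lifts straight up. The handle's middle is free at both sides and below.
- reading_disc: fixed white disc with a thin black edge lying on the bench, 120 mm in diameter and 4 mm thick; origin under its centre
- mug: white mug, 95 mm tall, 80 mm wide; origin under its centre; loose, to be left alone
- buff_wheel: cork-coloured polishing wheel lying flat, 90 mm wide, 20 mm high; origin under its centre; loose, to be left alone
- brush: bench brush lying on the table; origin near its middle on the underside; loose, to be left alone
- hammer: bench hammer lying on the table; origin near its middle on the underside; loose, to be left alone
- compound_jar: yellow jar with white cap, 64 mm wide, 85 mm tall; origin under its centre; loose, to be left alone
- ring_mandrel: upright steel ring mandrel on a round foot, 70 mm wide, 170 mm tall; origin under its centre; loose, to be left alone
- basket: small red open basket with brass rings in it, 120 x 100 x 45 mm; origin under its centre; loose, to be left alone
Things that resemble listed ones, but are neither listed nor needed, are in the scene too. What is shaped like the gauge but green is not meant.

How it is judged:
By the outcome, as a careful person would: the job done as asked, in the order asked, and still so for the second after the job is handed in, while the arm keeps its last pose, push and grip.
It also fails if it takes over 48 s, if anything falls off the work surface, if the arm or the gripper's body presses on something with over 40 N, if the wrist force passes 120 N, or if a joint passes its speed limit or range.

## Working session

There is one attempt and no reset: what is moved stays moved. The work goes in short steps, Python scripts to look and compute and a shell command to move; the robot and the scene stay as the last step left them, time stands still between calls to the robot, and variables do not carry over. Pictures are saved under pics/ and viewed, and the job is handed in when it is done.

```bash
mkdir -p pics; ls; python3 - <<'E'
from cell import read_state, imaging, order
import cv2,numpy as np
print(read_state())
for n in ["scene","side"]:
    p,d=imaging.camera(n); cv2.imwrite(f"pics/{n}0.png",p[:,:,::-1]); np.savez(f"{n}0.npz",p=p,d=d)
    c=imaging.get_calibration(n); print(n,{k:np.round(v,3).tolist() for k,v in c.items()})
print(imaging.get_calibration("wrist"))
E
```

```text
pics
{'clock': 0.0, 'joints': array([-1.41360892e+00,  3.00472536e-01,  1.52160419e+00, -8.28045522e-06,
        1.32068700e+00, -6.65534692e-02]), 'qd': array([ 1.29088858e-03, -5.60846427e-04, -8.76728012e-04, -2.09701876e-03,
       -1.14041539e-05, -1.88444048e-03]), 'effort': array([-6.63522642e-04, -5.31802976e+01, -3.52734804e+01,  7.07993726e-02,
        2.44285958e-02, -4.75404659e-05]), 'eef_pos': array([ 122.01255179, -536.02872026,  212.8757614 ]), 'eef_rot': array([-1.57072645e+00,  1.16901183e-03, -1.34705336e+00]), 'wrist_force': array([-0.4062289 ,  0.05130328,  0.37383453]), 'moment': array([-0.0101964 , -0.03858227,  0.06029896]), 'finger_gap': 93.74111984255133}
scene {'mtx': [[416.513, 0.0, 286.692], [0.0, 416.513, 211.564], [0.0, 0.0, 1.0]], 'dist': [-0.095, 0.0, 0.0, 0.0, 0.0], 'world_from_camera': [[0.804, 0.47, -0.364, 958.272], [0.594, -0.636, 0.493, -707.2], [-0.0, -0.613, -0.79, 1175.297], [0.0, 0.0, 0.0, 1.0]]}
side {'mtx': [[491.824, 0.0, 276.287], [0.0, 491.824, 205.961], [0.0, 0.0, 1.0]], 'dist': [-0.121, 0.0, 0.0, 0.0, 0.0], 'world_from_camera': [[-0.852, -0.304, 0.426, -113.115], [-0.524, 0.503, -0.688, 899.79], [-0.005, -0.809, -0.588, 944.17], [0.0, 0.0, 0.0, 1.0]]}
{'mtx': array([[314.46269443,   0.        , 280.40154713],
       [  0.        , 314.46269443, 205.78221822],
       [  0.        ,   0.        ,   1.        ]]), 'dist': array([0.00569016, 0.        , 0.        , 0.        , 0.        ]), 'hand_eye': array([[ 9.99999290e-01, -1.19150621e-03,  1.19456938e-06,
         7.14951437e-03],
       [-3.21297768e-04, -2.68690921e-01,  9.63226394e-01,
        -1.71094566e+02],
       [-1.14736926e-03, -9.63225711e-01, -2.68691113e-01,
         7.73125561e+01],
       [ 0.00000000e+00,  0.00000000e+00,  0.00000000e+00,
         1.00000000e+00]])}
```

View pics/scene0.png

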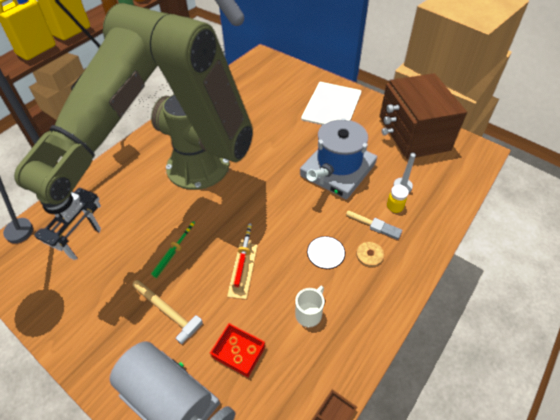

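View pics/side0.png

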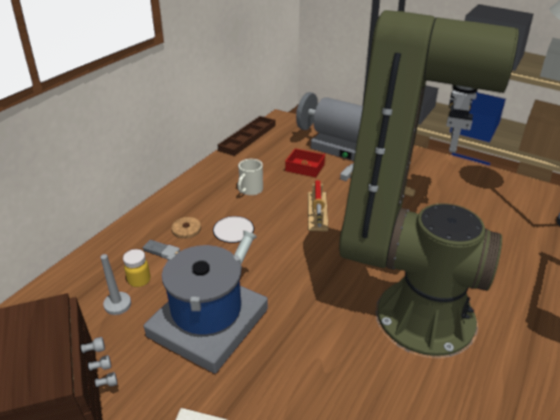

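The scene view shows the gauge's red handle at about (240,270) with its tip up at (249,228), the finisher at (340,155) with the tube mouth near (315,176), and the disc at (326,252). The green decoy is at (175,250).

```bash
cat > h.py <<'E'
import numpy as np,cv2
from cell import read_state, imaging, order
from scipy.spatial.transform import Rotation as Ro
def cloud(n,d,T=None):
    c=imaging.get_calibration(n); h,w=d.shape
    u,v=np.meshgrid(np.arange(w),np.arange(h))
    q=cv2.undistortPoints(np.stack([u,v],-1).reshape(-1,1,2).astype(np.float64),c["mtx"],c["dist"]).reshape(h,w,2)
    P=np.dstack([q[...,0]*d,q[...,1]*d,d])
    T=c["world_from_camera"] if T is None else T
    W=P@T[:3,:3].T+T[:3,3]; W[d<=0]=np.nan
    return W
def toolT(s):
    T=np.eye(4);T[:3,:3]=Ro.from_euler('xyz',s["eef_rot"]).as_matrix();T[:3,3]=s["eef_pos"];return T
def wristcloud(s,d): return cloud("wrist",d,toolT(s)@imaging.get_calibration("wrist")["hand_eye"])
def crop(p,r0,r1,c0,c1,k,f): cv2.imwrite(f,cv2.resize(p[r0:r1,c0:c1,::-1],None,fx=k,fy=k,interpolation=cv2.INTER_CUBIC))
E
python3 - <<'E'
from h import *
A={}
for n in ["scene","side"]:
    z=np.load(n+"0.npz"); p,d=z["p"],z["d"]; W=cloud(n,d); A[n]=(p,d,W)
    np.save(n+"W.npy",W)
    hsv=cv2.cvtColor(p,cv2.COLOR_RGB2HSV).astype(int)
    ok=np.isfinite(W[...,2])
    def rep(name,m):
        m=m&ok
        q=W[m]
        if len(q): print(n,name,len(q),"mean",q.mean(0).round(1),"min",np.percentile(q,2,0).round(),"max",np.percentile(q,98,0).round())
        return m
    u,v=np.meshgrid(np.arange(560),np.arange(420))
    if n=="scene":
        box=(u>222)&(u<262)&(v>220)&(v<300)
        disc=(u>300)&(u<350)&(v>230)&(v<272); drum=(u>315)&(u<372)&(v>115)&(v<180)
    else:
        box=(u>300)&(u<335)&(v>170)&(v<235)
        disc=(u>205)&(u<260)&(v>212)&(v<246); drum=(u>160)&(u<245)&(v>250)&(v<335)
    red=(hsv[...,1]>150)&((hsv[...,0]<6)|(hsv[...,0]>174))&(hsv[...,2]>80)
    m=rep("red",box&red)
    q=W[m&ok]; 
    w,V=np.linalg.eigh(np.cov(q.T)); print(V[:,2],np.sqrt(w))
    rep("disc",disc&(hsv[...,1]<40)&(hsv[...,2]>180)&(abs(W[...,2])<15))
    rep("lid",drum&(W[...,2]>170)&(W[...,2]<205))
    rep("blue",drum&(hsv[...,0]>105)&(hsv[...,0]<125)&(hsv[...,1]>150))
p=A["scene"][0]; crop(p,215,305,210,290,6,"pics/c1.png"); crop(p,115,225,280,400,6,"pics/c2.png")
p=A["side"][0]; crop(p,165,235,285,355,8,"pics/c3.png"); crop(p,220,360,140,280,4,"pics/c4.png")
E
```

```text
scene red 161 mean [ 464.5 -281.5   65.4] min [ 435. -326.   53.] max [ 490. -234.   72.]
[-0.48744222  0.87287441  0.0221437 ] [ 3.64269606  4.45547827 32.18629761]
scene disc 911 mean [623.3 -35.7   4. ] min [568. -90.  -1.] max [678.  20.   9.]
scene lid 1430 mean [460.8 296.8 184.1] min [378. 221. 174.] max [541. 383. 198.]
scene blue 692 mean [493.7 244.4 121.1] min [412. 220.  72.] max [540. 301. 164.]
side red 179 mean [ 508.1 -342.8   40.5] min [ 436. -432.    1.] max [ 595. -236.   70.]
[-0.56048086  0.78274454  0.2705036 ] [ 8.30772919 11.91504772 96.61352883]
side disc 659 mean [623.9 -31.5   3.9] min [575. -85.  -0.] max [674.  20.   8.]
side lid 3464 mean [445.8 317.5 183.8] min [371. 232. 175.] max [534. 391. 198.]
side blue 1858 mean [406.4 356.8 115.9] min [370. 286.  70.] max [483. 391. 162.]
```

```bash
python3 -c "
import cv2,numpy as np
a=[cv2.imread(f'pics/c{i}.png') for i in (1,2,3,4)]
a=[cv2.resize(x,(400,300*1)) if 0 else cv2.copyMakeBorder(cv2.resize(x,None,fx=min(400/x.shape[1],300/x.shape[0]),fy=min(400/x.shape[1],300/x.shape[0])),0,0,0,0,0) for x in a]
a=[cv2.copyMakeBorder(x,0,300-x.shape[0],0,400-x.shape[1],0) for x in a]
cv2.imwrite('pics/m1.png',np.vstack([np.hstack(a[:2]),np.hstack(a[2:])]))"
```

```text
(no output)
```

View pics/m1.png

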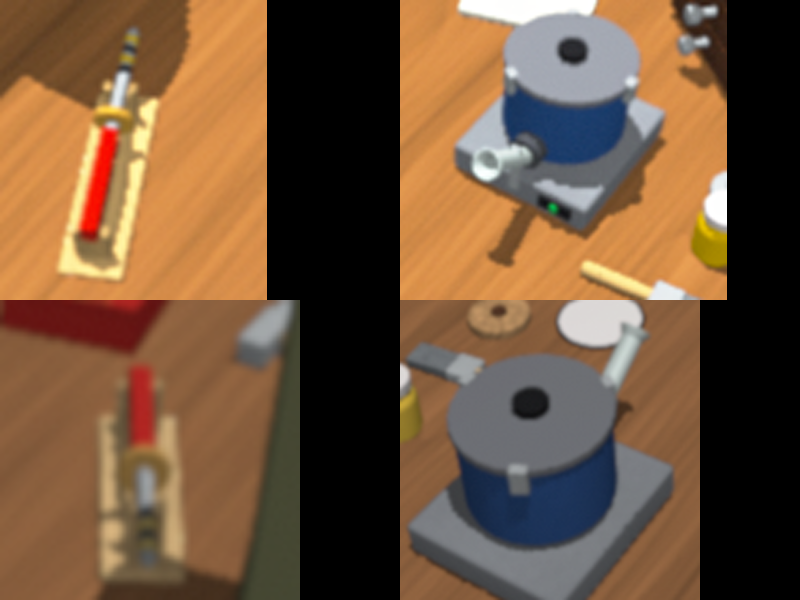

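The crops show the gauge's tip pointing up-image toward the base side and the cradle around it. The tube mouth faces the camera at lower left of the drum. Next I'll measure the tube and drum.

```bash
python3 - <<'E'
from h import *
from scipy.optimize import least_squares
for n in ["scene","side"]:
    W=np.load(n+"W.npy"); z=np.load(n+"0.npz");p=z["p"]
    # lid rim circle: top points between z 165..190
    m=(W[...,2]>168)&(W[...,2]<192)&(np.hypot(W[...,0]-457,W[...,1]-307)<110)
    q=W[m]; 
    pts=cv2.convexHull(q[:,:2].astype(np.float32)).reshape(-1,2)
    c,r=cv2.minEnclosingCircle(pts); print(n,"lid",c,r,len(q))
    # tube: points z 60..185 outside drum 100..215 mm
    R=np.hypot(W[...,0]-c[0],W[...,1]-c[1])
    m=(W[...,2]>85)&(W[...,2]<190)&(R>100)&(R<240)
    v,u=np.nonzero(m)
    for a in zip(u[::6],v[::6],W[m].round()[::6].tolist(),R[m].round()[::6]): 
        if len(u)<700: print(*a)
    print(len(u))
E
```

```text
scene lid (456.09197998046875, 304.6214904785156) 95.2376480102539 1371
321 166 [438.0, 204.0, 97.0] 102.0
321 167 [439.0, 202.0, 94.0] 104.0
327 167 [463.0, 204.0, 107.0] 101.0
325 168 [455.0, 203.0, 98.0] 101.0
321 169 [454.0, 177.0, 114.0] 127.0
327 169 [465.0, 202.0, 100.0] 103.0
312 170 [458.0, 112.0, 167.0] 193.0
319 170 [459.0, 155.0, 131.0] 149.0
325 170 [464.0, 190.0, 104.0] 115.0
308 171 [444.0, 109.0, 156.0] 196.0
314 171 [463.0, 117.0, 161.0] 188.0
320 171 [464.0, 155.0, 129.0] 150.0
326 171 [468.0, 190.0, 102.0] 115.0
308 172 [446.0, 106.0, 155.0] 199.0
314 172 [462.0, 119.0, 154.0] 186.0
320 172 [469.0, 147.0, 134.0] 158.0
326 172 [468.0, 192.0, 95.0] 114.0
307 173 [442.0, 107.0, 146.0] 198.0
313 173 [450.0, 133.0, 129.0] 172.0
319 173 [472.0, 135.0, 142.0] 171.0
325 173 [471.0, 179.0, 103.0] 126.0
307 174 [445.0, 102.0, 147.0] 203.0
313 174 [453.0, 129.0, 130.0] 176.0
319 174 [470.0, 139.0, 132.0] 166.0
325 174 [470.0, 181.0, 95.0] 124.0
309 175 [450.0, 108.0, 141.0] 197.0
315 175 [468.0, 116.0, 146.0] 189.0
321 175 [472.0, 151.0, 118.0] 154.0
308 176 [448.0, 105.0, 13
[... 1506 characters left out ...]
, 136.0] 161.0
237 248 [471.0, 148.0, 125.0] 161.0
244 248 [450.0, 147.0, 134.0] 161.0
238 249 [462.0, 155.0, 131.0] 153.0
244 249 [450.0, 147.0, 131.0] 161.0
238 250 [462.0, 155.0, 128.0] 152.0
244 250 [447.0, 150.0, 131.0] 158.0
238 251 [457.0, 162.0, 132.0] 145.0
244 251 [448.0, 149.0, 126.0] 159.0
239 252 [458.0, 158.0, 125.0] 150.0
245 252 [444.0, 151.0, 127.0] 157.0
239 253 [454.0, 162.0, 127.0] 145.0
245 253 [446.0, 148.0, 120.0] 159.0
241 254 [450.0, 160.0, 124.0] 147.0
240 255 [450.0, 164.0, 123.0] 143.0
240 256 [450.0, 164.0, 120.0] 143.0
241 257 [447.0, 165.0, 118.0] 143.0
241 259 [446.0, 167.0, 114.0] 141.0
137 261 [692.0, 291.0, 85.0] 239.0
114 280 [683.0, 379.0, 95.0] 240.0
301
```

```bash
cat >> h.py <<'E'
def Rgrip(az,tilt=0):
    """tool z along rod direction: azimuth az deg, dipping tilt deg below level; tool y the approach"""
    a,t=np.radians(az),np.radians(tilt); f=np.array([np.cos(a),np.sin(a),0]); k=np.array([0,0,1.])
    z=np.cos(t)*f-np.sin(t)*k; y=-np.sin(t)*f-np.cos(t)*k; x=np.cross(y,z)
    return np.stack([x,y,z],1)
def go(pos,R):
    s=read_state(); T=toolT(s)
    d=T[:3,:3].T@(np.asarray(pos,float)-T[:3,3]); r=np.degrees(Ro.from_matrix(T[:3,:3].T@R).as_rotvec())
    print("t",round(s["clock"],2),"pos",T[:3,3].round(1),"j",s["joints"].round(2),"F",s["wrist_force"].round(1),"gap",round(s["finger_gap"],1))
    print("shift",d.round(1),"turn",r.round(2))
def look(name):
    s=read_state(); p,d=imaging.camera("wrist"); W=wristcloud(s,d)
    cv2.imwrite(f"pics/{name}.png",p[:,:,::-1]); np.savez(name,p=p,d=d,W=W); return s,p,W
E
python3 -c "
from h import *
go([464,-281,200],Rgrip(119))"
```

```text
t 0.1 pos [ 122.  -536.1  213. ] j [-1.41  0.3   1.52 -0.    1.32 -0.07] F [-0.5  0.  -0.1] gap 94.1
shift [-172.8   13.2  390.1] turn [-6.0000e-02 -1.0618e+02 -4.0000e-02]
```

```bash
python3 -m handwheel '[[[-15,1,35,0,-7,0,1],[-30,2,70,0,-14,0,1],[-45,3,105,0,-21,0,1],[-60,4,140,0,-28,0,1],[-75,5,170,0,-35,0,1]]]'; python3 -c "
from h import *
go([464,-281,200],Rgrip(119))"
```

```text
clock: 0.52
eef_pos: [272.6, -423.7, 207.8]
eef_rot: [-1.57, 0.001, -0.73]
wrist_force: [0.2, -0.4, -0.1]
finger_gap: 94.0
t 0.52 pos [ 272.6 -423.7  207.8] j [-1.07  0.2   1.66  0.    1.28 -0.34] F [ 0.2 -0.4 -0.1] gap 94.0
shift [ 47.5   7.9 234. ] turn [-8.000e-02 -7.082e+01 -2.000e-02]
```

```bash
python3 -m handwheel '[[[10,2,40,0,-7,0,1],[20,4,80,0,-14,0,1],[30,6,120,0,-21,0,1],[40,8,160,0,-28,0,1],[48,8,200,0,-35,0,1]]]'; python3 -c "
from h import *
go([464,-281,200],Rgrip(119))"
```

```text
clock: 0.93
eef_pos: [443.1, -305.0, 199.4]
eef_rot: [-1.569, 0.001, -0.113]
wrist_force: [-0.6, -1.1, -0.5]
finger_gap: 93.9
t 0.93 pos [ 443.1 -305.   199.4] j [-0.67  0.29  1.57  0.    1.29 -0.56] F [-0.6 -1.1 -0.5] gap 93.9
shift [18.1 -0.6 26.2] turn [-1.200e-01 -3.548e+01 -3.000e-02]
```

```bash
python3 -m handwheel '[[[4,0,6,0,-7,0,1],[8,0,12,0,-14,0,1],[12,0,18,0,-21,0,1],[16,0,24,0,-28,0,1],[18,0,26,0,-35,0,1]]]'; python3 -c "
from h import *
go([464,-281,200],Rgrip(119))
look('w1')"
```

```text
clock: 1.35
eef_pos: [464.2, -280.4, 199.0]
eef_rot: [-1.568, 0.0, 0.505]
wrist_force: [-0.2, 0.2, 0.5]
finger_gap: 93.8
t 1.35 pos [ 464.2 -280.4  199. ] j [-0.61  0.3   1.56  0.    1.29 -1.12] F [-0.2  0.2  0.5] gap 93.8
shift [-0.5 -1.  -0.4] turn [-0.16 -0.09 -0.  ]
```

View pics/w1.png

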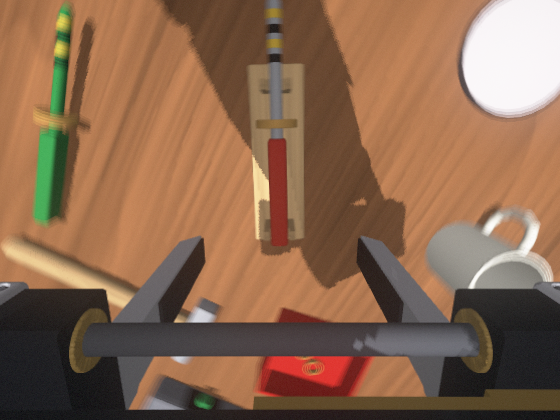

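The wrist view shows the red handle from (277,140) to (279,245), the collar at (276,123) and the cradle ends at rows 65 and 240. I'll measure the axis.

```bash
cat > g.py <<'E'
from h import *
import sys
z=np.load(sys.argv[1]+".npz"); p,W=z["p"],z["W"]
hsv=cv2.cvtColor(p,cv2.COLOR_RGB2HSV).astype(int)
u,v=np.meshgrid(np.arange(560),np.arange(420))
m=(hsv[...,1]>130)&((hsv[...,0]<6)|(hsv[...,0]>174))&(hsv[...,2]>60)&(u>220)&(u<340)&(v<300)&(W[...,2]>55)&(W[...,2]<85)
q=W[m]; print(len(q),"z median",np.median(q[:,2]))
c,d=q.mean(0)[:2],np.linalg.svd(q[:,:2]-q[:,:2].mean(0),full_matrices=False)[2][0]
t=(q[:,:2]-c)@d; n=(q[:,:2]-c)@np.array([-d[1],d[0]])
if d[1]<0:d=-d;t=-t
print("t range",np.percentile(t,[1,99]),"n range",np.percentile(n,[2,98]))
lo,hi=np.percentile(t,[.5,99.5]); mid=c+d*(lo+hi)/2; print("az",np.degrees(np.arctan2(d[1],d[0])),"origin",mid+5*d)
# collar + rod
e=np.array([-d[1],d[0]])
rel=W[...,:2]-(mid+5*d); a=rel@d; b=rel@e
for lo in range(52,180,8):
    k=(a>lo)&(a<lo+8)&(abs(b)<25)&(W[...,2]>(50 if lo<110 else 40))&(v<300)
    if k.sum()>5: print(lo,k.sum(),"b",np.percentile(b[k],[3,50,97]).round(1),"z",np.percentile(W[k][:,2],[5,50,95]).round(1))
E
python3 g.py w1
```

```text
1773 z median 66.61557835999594
t range [-55.9649462   50.07870851] n range [-7.97248077  7.90333524]
az 120.07181250619978 origin [ 455.85906269 -272.73105461]
52 108 b [-16.4  -2.    4.3] z [57.  60.1 72. ]
60 357 b [-18.7  -0.1  17.3] z [60.3 72.  75. ]
68 109 b [-6.7 -0.9  4.8] z [55.4 59.6 61.3]
76 116 b [-6.8 -1.1  4.6] z [55.7 59.6 61.2]
84 117 b [-7.  -1.3  4.4] z [55.7 59.5 61.1]
92 227 b [-15.8  -1.6  12.5] z [55.3 59.1 61.1]
100 186 b [-15.5  -1.3  12.2] z [56.4 59.3 61.2]
108 122 b [-7.4 -1.9  3.7] z [56.  59.7 61.4]
116 125 b [-7.6 -2.1  3.4] z [57.1 59.8 61.6]
124 131 b [-7.8 -2.3  3.3] z [56.2 59.8 61.4]
132 135 b [-7.9 -2.5  3.8] z [56.4 59.8 61.4]
140 141 b [-8.  -1.9  3.6] z [56.2 59.8 61.6]
148 144 b [-8.2 -2.5  3.4] z [55.4 59.7 61.4]
156 138 b [-8.4 -3.   3.1] z [56.1 59.7 61.7]
164 52 b [-8.  -2.4  3. ] z [56.3 59.3 61.6]
```

```bash
python3 -c "
from h import *
go([455.9,-272.5,44],Rgrip(119.2))"
```

```text
t 1.4 pos [ 464.3 -280.4  199. ] j [-0.61  0.3   1.56  0.    1.29 -1.13] F [0.7 0.2 0.4] gap 94.1
shift [ -3.4 155.1  10.6] turn [-0.16  0.25 -0.  ]
```

```bash
python3 -m handwheel '[[[-3.4,15,10.6,-0.16,0.25,0,1],[-3.4,45,10.6,-0.16,0.25,0,1],[-3.4,75,10.6,-0.16,0.25,0,1],[-3.4,95,10.6,-0.16,0.25,0,1],[-3.4,105,10.6,-0.16,0.25,0,1]]]'; python3 -c "
from h import *
go([455.9,-272.5,44],Rgrip(119.2))
look('w2')"; python3 g.py w2
```

```text
clock: 1.82
eef_pos: [454.8, -272.0, 91.3]
eef_rot: [-1.567, 0.002, 0.507]
wrist_force: [0.4, 0.0, -0.0]
finger_gap: 94.0
t 1.82 pos [ 454.8 -272.    91.3] j [-0.61  0.39  1.7  -0.    1.05 -1.11] F [ 0.4  0.  -0. ] gap 94.0
shift [ 0.8 47.3 -1.1] turn [-0.2  -0.17 -0.1 ]
3411 z median 66.6216208719427
t range [-48.09297882  42.98027976] n range [-8.27183726  8.27142207]
az 119.24264846560158 origin [ 451.7267749  -265.69000905]
52 876 b [-18.    0.2  17.7] z [57.5 71.3 74.9]
60 240 b [-5.6  0.1  5.2] z [56.4 59.7 61.4]
68 246 b [-5.6  0.1  5.8] z [55.9 59.6 61.3]
76 264 b [-5.6  0.1  5.7] z [56.  59.7 61.3]
84 513 b [-14.1   0.   14. ] z [52.5 59.  61. ]
92 444 b [-14.3  -0.   13.7] z [55.3 59.1 61.2]
100 288 b [-6.1 -0.3  5.4] z [55.9 59.5 61.2]
108 315 b [-6.  -0.1  5.7] z [56.3 59.9 61.6]
116 312 b [-6.  -0.1  5.2] z [56.2 59.9 61.6]
124 319 b [-5.9 -0.1  5.7] z [56.6 59.8 61.4]
132 178 b [-5.9 -0.1  5.6] z [56.4 59.8 61.7]
```

View pics/w2.png

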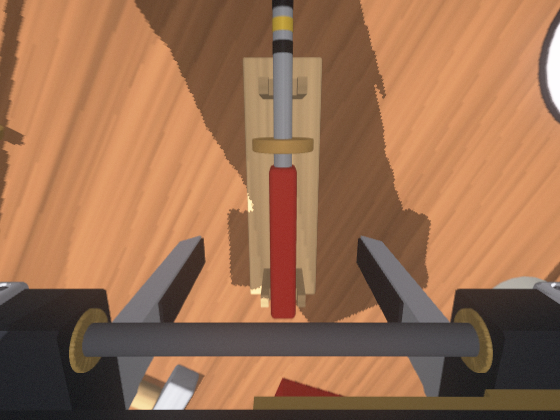

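Well aligned: az 119.25, origin about (455.6,-272.7). Descend and grip.

```bash
python3 -m handwheel '[[[0.8,20,-1,-0.2,0,0,1],[0.8,38,-1,-0.2,0,0,1],[0.8,47,-1,-0.2,0,0,1],[0.8,47.3,-1,-0.2,0,0,1],[0.8,47.3,-1,-0.2,0,0,1]]]'; python3 -c "
from h import *
go([455.6,-272.6,44],Rgrip(119.25))"; python3 -m handwheel '[[[0,0,0,0,0,0,-1],[0,0,0,0,0,0,-1],[0,0,0,0,0,0,-1],[0,0,0,0,0,0,-1],[0,0,0,0,0,0,-1]]]' 40; python3 -m handwheel '[[[0,0,0,0,0,0,-1],[0,0,0,0,0,0,-1],[0,0,0,0,0,0,-1],[0,0,0,0,0,0,-1],[0,0,0,0,0,0,-1]]]' 40
```

```text
clock: 2.28
eef_pos: [456.1, -272.6, 44.4]
eef_rot: [-1.571, 0.002, 0.507]
wrist_force: [0.3, 0.2, -0.1]
finger_gap: 93.7
t 2.28 pos [ 456.1 -272.6   44.4] j [-0.61  0.46  1.73 -0.    0.95 -1.11] F [ 0.3  0.2 -0.1] gap 93.7
shift [-0.4  0.4  0.2] turn [-0.01 -0.23 -0.1 ]
clock: 2.7
eef_pos: [456.2, -272.7, 44.7]
eef_rot: [-1.571, 0.002, 0.506]
wrist_force: [0.4, 0.6, -0.3]
finger_gap: 64.1
clock: 3.12
eef_pos: [456.2, -272.7, 44.7]
eef_rot: [-1.571, 0.002, 0.506]
wrist_force: [-0.0, 0.1, 0.4]
finger_gap: 30.6
```

```bash
python3 -m handwheel '[[[0,0,0,0,0,0,-1],[0,0,0,0,0,0,-1],[0,0,0,0,0,0,-1],[0,0,0,0,0,0,-1],[0,0,0,0,0,0,-1]]]' 40; python3 -m handwheel '[[[0,-5,0,0,0,0,-1],[0,-20,0,0,0,0,-1],[0,-40,0,0,0,0,-1],[0,-65,0,0,0,0,-1],[0,-80,0,0,0,0,-1]]]'
```

```text
clock: 3.53
eef_pos: [456.2, -272.7, 44.7]
eef_rot: [-1.571, 0.002, 0.506]
wrist_force: [0.5, 0.1, -0.5]
finger_gap: 17.7
clock: 3.95
eef_pos: [456.6, -272.8, 127.2]
eef_rot: [-1.573, 0.001, 0.506]
wrist_force: [0.1, 0.7, -0.8]
finger_gap: 17.4
```

```bash
cat >> h.py <<'E'
def pre(M,az,tilt,back,gx=0.0,gy=0.0,gz=0.0,dp=0.0,dy=0.0):
    """target so that the gauge tip is 'back' mm outside mouth M on the tube's axis. gauge origin in tool frame rel. to grasp point: (gx,gy,gz)"""
    Rg=Rgrip(az,tilt); R=Rg@Ro.from_euler('xy',[-dp,-dy],degrees=True).as_matrix()
    o=np.asarray(M)-Rg[:,2]*(173+back)
    tcp=o-R@np.array([gx,gy-11,gz])
    go(tcp,R)
E
python3 -c "
from h import *
s,p,W=look('w3')
pre([460,106,150],90,35,100)
go([456,-200,230],Rgrip(90))"
```

```text
t 4.0 pos [ 457.5 -273.4  129.4] j [-0.61  0.34  1.67 -0.    1.12 -1.11] F [ 0.5 -1.8  1.7] gap 17.9
shift [  74.8 -168.8  128.6] turn [-33.96  28.06   8.97]
t 4.0 pos [ 457.5 -273.4  129.4] j [-0.61  0.34  1.67 -0.    1.12 -1.11] F [ 0.5 -1.8  1.7] gap 17.9
shift [  34.4 -100.9   64.4] turn [ 0.28 29.02  0.12]
```

View pics/w3.png

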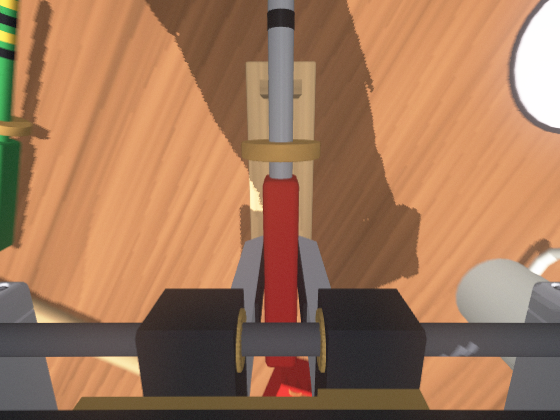

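The gauge is gripped and clear of the cradle, with the rod running straight up the image at column 281. I'll swing toward the tube.

```bash
python3 -m handwheel '[[[6,-20,13,0,5,0,-1],[13,-40,26,0,11,0,-1],[20,-60,39,0,17,0,-1],[27,-80,52,0,23,0,-1],[34,-100,64,0,29,0,-1]]]'; python3 -c "
from h import *
pre([460,106,150],90,35,100)"
```

```text
clock: 4.42
eef_pos: [455.5, -199.7, 229.5]
eef_rot: [-1.575, -0.002, -0.005]
wrist_force: [0.1, -0.8, -2.0]
finger_gap: 17.8
t 4.42 pos [ 455.5 -199.7  229.5] j [-0.49  0.17  1.65 -0.    1.32 -0.48] F [ 0.1 -0.8 -2. ] gap 17.8
shift [  4.3 -68.3  75.5] turn [-34.79  -0.31   0.05]
```

```bash
python3 -m handwheel '[[[1,-14,15,-7,0,0,-1],[2,-28,30,-14,0,0,-1],[3,-42,45,-21,0,0,-1],[4,-56,60,-28,0,0,-1],[4.3,-68,75,-34.8,-0.3,0,-1]]]'; python3 -c "
from h import *
pre([460,106,150],90,35,100)
s,p,W=look('w4')
"
```

```text
clock: 4.83
eef_pos: [460.3, -123.6, 298.8]
eef_rot: [-2.188, -0.005, 0.001]
wrist_force: [0.7, -0.1, -0.9]
finger_gap: 17.7
t 4.83 pos [ 460.3 -123.6  298.8] j [-0.02  0.07  1.71 -0.63  1.39  0.11] F [ 0.7 -0.1 -0.9] gap 17.7
shift [-0.3  1.2  0.4] turn [ 0.37 -0.12  0.25]
```

View pics/w4.png

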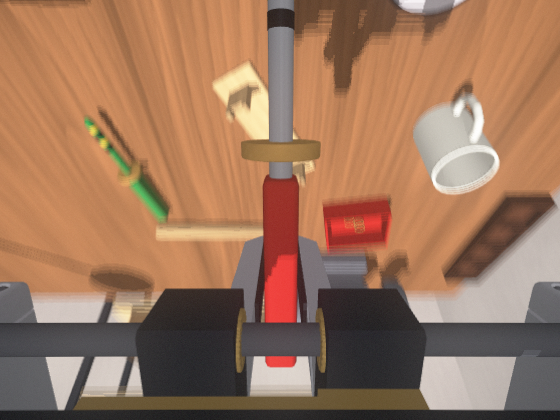

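The gauge is held straight, the pose was reached with j4=-0.63, and the tube mouth is outside the wrist view. I'll check with the fixed cameras.

```bash
cat > shot.py <<'E'
from h import *
import sys
k=sys.argv[1]; I=[]
for n,(r0,r1,c0,c1) in {"scene":(100,240,240,380),"side":(150,290,190,330)}.items():
    p,d=imaging.camera(n); np.savez(f"{n}{k}",p=p,d=d,W=cloud(n,d)); cv2.imwrite(f"pics/{n}{k}.png",p[:,:,::-1])
    I.append(cv2.resize(p[r0:r1,c0:c1,::-1],(400,400),interpolation=cv2.INTER_CUBIC))
cv2.imwrite(f"pics/s{k}.png",np.hstack(I))
E
python3 shot.py 5
```

```text
(no output)
```

View pics/s5.png

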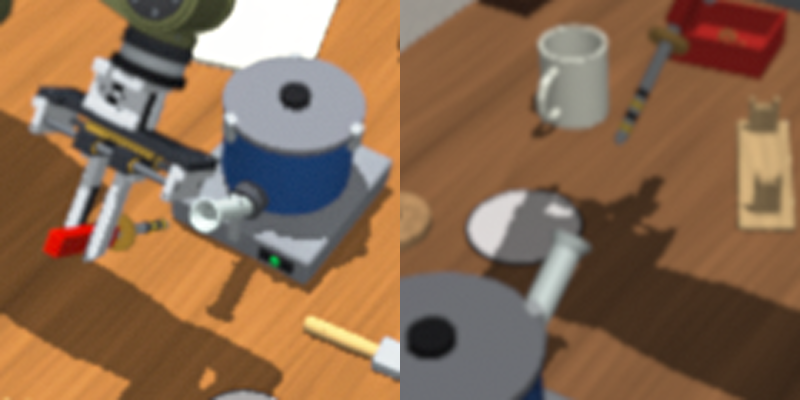

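View pics/scene5.png

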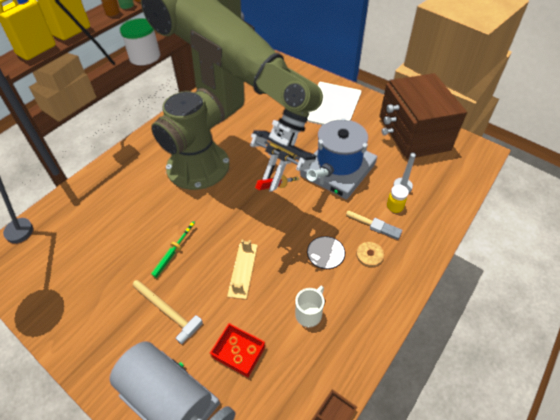

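```bash
python3 - <<'E'
from h import *
I=[]
for n,(r0,c0) in {"scene":(155,285),"side":(190,228)}.items():
    p=np.load(n+"5.npz")["p"]
    a=cv2.resize(p[r0:r0+50,c0:c0+50,::-1],(400,400),interpolation=cv2.INTER_CUBIC)
    for i in range(0,50,10):
        cv2.putText(a,str(c0+i),(i*8,10),0,.35,(255,255,255)); cv2.putText(a,str(r0+i),(0,i*8+4),0,.35,(255,255,255))
        cv2.line(a,(i*8+4,0),(i*8+4,400),(90,90,90),1);cv2.line(a,(0,i*8+4),(400,i*8+4),(90,90,90),1)
    I.append(a)
cv2.imwrite("pics/z5.png",np.hstack(I))
E
```

```text
(no output)
```

View pics/z5.png

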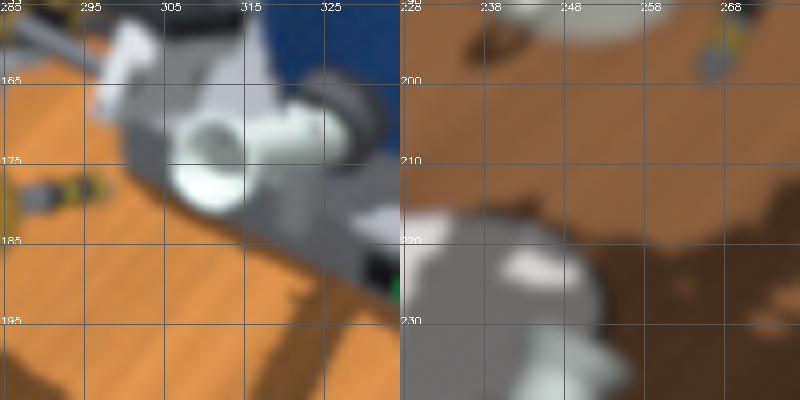

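```bash
cat > ov.py <<'E'
from h import *
def proj(n,P):
    c=imaging.get_calibration(n); T=np.linalg.inv(c["world_from_camera"])
    return cv2.projectPoints(np.asarray(P,float).reshape(-1,3),cv2.Rodrigues(T[:3,:3])[0],T[:3,3],c["mtx"],c["dist"])[0].reshape(-1,2)
def overlay(k,M,az,o,d,out,wins={"scene":(155,285),"side":(190,228)},sz=50):
    """circles at mouth, 12 mm behind; gauge axis from origin o dir d"""
    I=[]
    f=Rgrip(az,35); zt=-f[:,2]; x=f[:,0]; y=f[:,1]; th=np.linspace(0,2*np.pi,60)
    circ=lambda h,r: np.asarray(M)+zt*h+r*(np.cos(th)[:,None]*x+np.sin(th)[:,None]*y)
    s=400/sz
    for n,(r0,c0) in wins.items():
        p=np.load(f"{n}{k}.npz")["p"]
        a=cv2.resize(p[r0:r0+sz,c0:c0+sz,::-1],(400,400),interpolation=cv2.INTER_CUBIC)
        tr=lambda P:((proj(n,P)-[c0,r0]+.5)*s).round().astype(int).reshape(-1,1,2)
        cv2.polylines(a,[tr(circ(0,20))],1,(0,0,255),1); cv2.polylines(a,[tr(circ(0,16))],1,(255,0,255),1)
        cv2.polylines(a,[tr(np.array([np.asarray(M),np.asarray(M)-zt*125]))],0,(0,255,0),1)
        cv2.polylines(a,[tr(np.array([o+d*68,o+d*173]))],0,(255,255,0),1)
        I.append(a)
    cv2.imwrite(out,np.hstack(I))
def held():
    T=toolT(read_state()); return T[:3,3]-11*T[:3,1],T[:3,2]
if __name__=="__main__":
    o,d=held()
    print(o,d); overlay(5,[460,106,150],90,o,d,"pics/o5.png")
E
python3 ov.py
```

```text
[ 460.30148079 -116.02728026  305.67377091] [-0.00393372  0.81925962 -0.57340928]
```

View pics/o5.png

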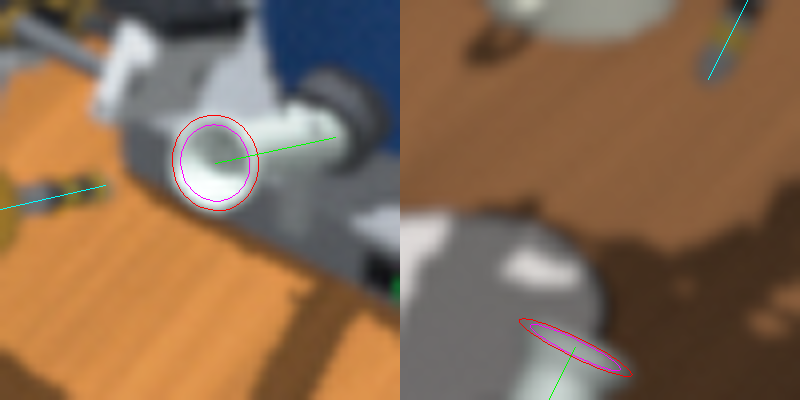

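```bash
python3 - <<'E'
from ov import *
o,d=held()
overlay(5,[460,106,150],90,o,d,"pics/o6.png",{"scene":(150,295),"side":(222,225)},sz=40)
overlay(5,[460,106,150],90,o,d*0+[0,0,0],"pics/o6.png",{"scene":(150,295),"side":(222,225)},sz=40)
E
```

```text
(no output)
```

View pics/o6.png

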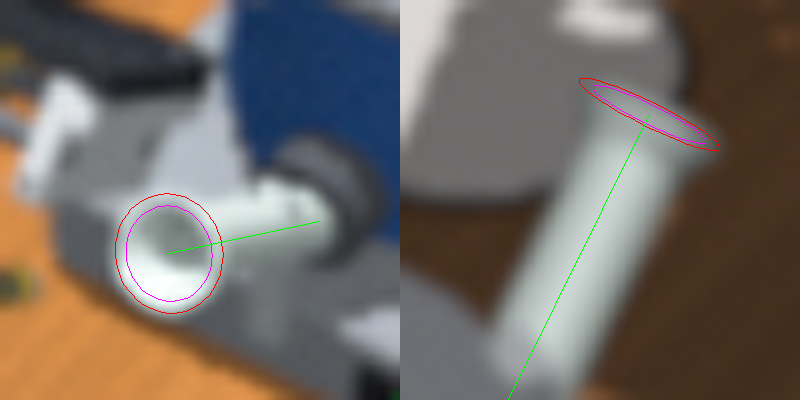

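The overlay puts the mouth within about 1 mm of (460,106,150) and the axis at az 90. The held rod shows the same small bias, so the two agree relative to each other. I'll approach to 15 mm outside.

```bash
python3 -c "
from h import *
pre([460,106,150],90,35,15)"; python3 -m handwheel '[[[-0.3,1.2,20,0.4,-0.1,0.2,-1],[-0.3,1.2,45,0.4,-0.1,0.2,-1],[-0.3,1.2,70,0.4,-0.1,0.2,-1],[-0.3,1.2,82,0.4,-0.1,0.2,-1],[-0.3,1.2,85,0.4,-0.1,0.2,-1]]]';  python3 -c "
from h import *
pre([460,106,150],90,35,15)"; python3 shot.py 7; python3 - <<'E'
from ov import *
o,d=held()
overlay(7,[460,106,150],90,o,d,"pics/o7.png",{"scene":(150,285),"side":(208,230)},sz=40)
E
```

```text
t 4.98 pos [ 460.3 -122.3  296.7] j [-0.02  0.07  1.71 -0.62  1.39  0.1 ] F [ 0.3  0.6 -1.1] gap 17.8
shift [-0.   0.2 83.2] turn [-0.01  0.23  0.15]
clock: 5.4
eef_pos: [459.3, -53.2, 245.0]
eef_rot: [-2.172, 0.007, 0.004]
wrist_force: [-0.1, -0.6, -1.8]
finger_gap: 17.7
t 5.4 pos [459.3 -53.2 245. ] j [ 0.13  0.13  1.76 -0.61  1.38  0.28] F [-0.1 -0.6 -1.8] gap 17.7
shift [ 0.7 -2.5 -3.1] turn [-0.52  0.42 -0.21]
```

View pics/o7.png

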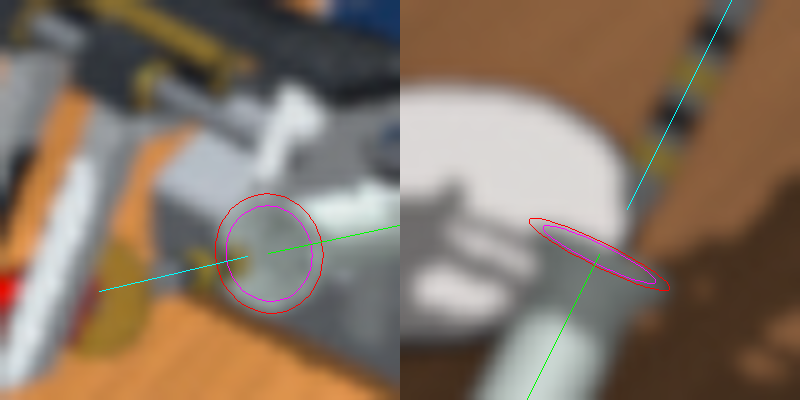

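Both views show the rod tip aligned with the mouth to within 1–2 mm, inside the flare. I'll correct the residual and enter.

```bash
python3 -c "
from h import *
pre([460,106,150],90,35,15)"; python3 -m handwheel '[[[0.6,-0.6,3,-0.2,0.3,-0.2,-1],[0.6,-0.6,9,-0.2,0.3,-0.2,-1],[0.6,-0.6,16,-0.2,0.3,-0.2,-1],[0.6,-0.6,22,-0.2,0.3,-0.2,-1],[0.6,-0.6,25,-0.2,0.3,-0.2,-1]]]';  python3 -c "
from h import *
pre([460,106,150],90,35,-10)"
```

```text
t 5.5 pos [459.7 -54.1 246.5] j [ 0.13  0.13  1.76 -0.61  1.38  0.28] F [ 0.3 -0.  -1.4] gap 17.3
shift [ 0.3 -1.8 -1.5] turn [-0.48  0.34 -0.13]
clock: 5.92
eef_pos: [460.0, -32.6, 232.3]
eef_rot: [-2.177, -0.0, 0.001]
wrist_force: [0.5, 0.5, -1.5]
finger_gap: 17.8
t 5.92 pos [460.  -32.6 232.3] j [ 0.17  0.16  1.76 -0.61  1.38  0.34] F [ 0.5  0.5 -1.5] gap 17.8
shift [-0.  -1.1 -2.3] turn [-0.28  0.07  0.05]
```

```bash
python3 -m handwheel '[[[0,-0.6,5,-0.3,0,0,-1],[0,-1.0,10,-0.3,0,0,-1],[0,-1.0,15,-0.3,0,0,-1],[0,-1.0,18,-0.3,0,0,-1],[0,-1,20,-0.3,0,0,-1]]]';  python3 -c "
from h import *
pre([460,106,150],90,35,-30)
look('w8')"; python3 shot.py 8; python3 - <<'E'
from ov import *
o,d=held()
overlay(8,[460,106,150],90,o,d,"pics/o8.png",{"scene":(150,275),"side":(208,230)},sz=50)
E
```

```text
clock: 6.33
eef_pos: [460.0, -15.1, 221.4]
eef_rot: [-2.182, 0.0, 0.002]
wrist_force: [-0.4, -0.1, -1.2]
finger_gap: 17.8
t 6.33 pos [460.  -15.1 221.4] j [ 0.21  0.18  1.76 -0.61  1.38  0.38] F [-0.4 -0.1 -1.2] gap 17.8
shift [ 0.   0.  -2.8] turn [0.02 0.1  0.05]
```

View pics/w8.png

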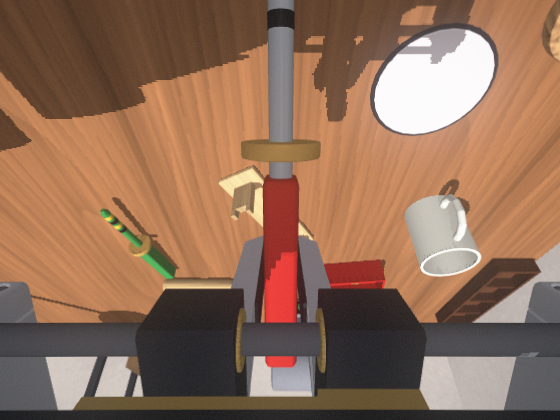

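View pics/o8.png

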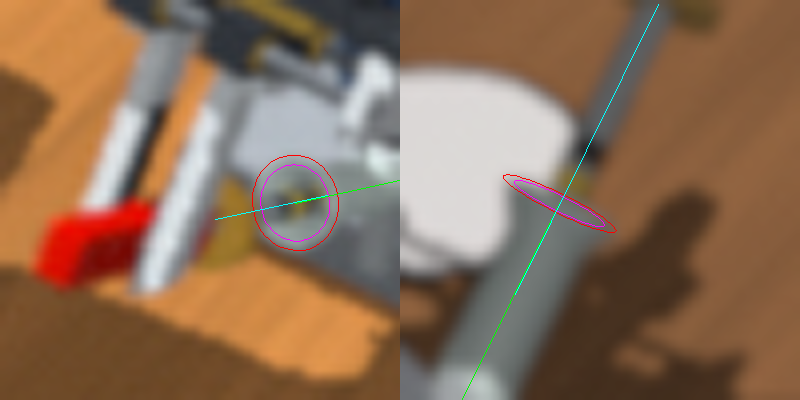

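The tip is about 33 mm inside, central in the mouth in both views and with no contact force. I'll continue in, watching the force.

```bash
python3 -m handwheel '[[[0,0,6,0,0,0,-1],[0,0,12,0,0,0,-1],[0,0,18,0,0,0,-1],[0,0,24,0,0,0,-1],[0,0,28,0,0,0,-1]]]';  python3 -c "
from h import *
pre([460,106,150],90,35,-60)"
```

```text
clock: 6.9
eef_pos: [459.9, 8.1, 205.0]
eef_rot: [-2.182, 0.0, 0.002]
wrist_force: [-0.9, -0.4, -2.3]
finger_gap: 17.8
t 6.9 pos [459.9   8.1 205. ] j [ 0.26  0.22  1.76 -0.6   1.38  0.44] F [-0.9 -0.4 -2.3] gap 17.8
shift [ 0.1 -0.1 -1.3] turn [0.02 0.11 0.04]
```

```bash
python3 -m handwheel '[[[0,0,6,0,0,0,-1],[0,0,12,0,0,0,-1],[0,0,18,0,0,0,-1],[0,0,24,0,0,0,-1],[0,0,28,0,0,0,-1]]]';  python3 -c "
from h import *
pre([460,106,150],90,35,-90)
look('w9')"; python3 shot.py 9; python3 - <<'E'
from ov import *
o,d=held()
overlay(9,[460,106,150],90,o,d,"pics/o9.png",{"scene":(150,275),"side":(208,230)},sz=50)
E
```

```text
clock: 7.32
eef_pos: [459.8, 31.6, 188.5]
eef_rot: [-2.182, 0.001, 0.002]
wrist_force: [0.0, -0.9, -1.3]
finger_gap: 17.7
t 7.32 pos [459.8  31.6 188.5] j [ 0.3   0.25  1.76 -0.59  1.37  0.49] F [ 0.  -0.9 -1.3] gap 17.7
shift [ 0.2 -0.2 -0. ] turn [0.02 0.13 0.04]
```

View pics/o9.png

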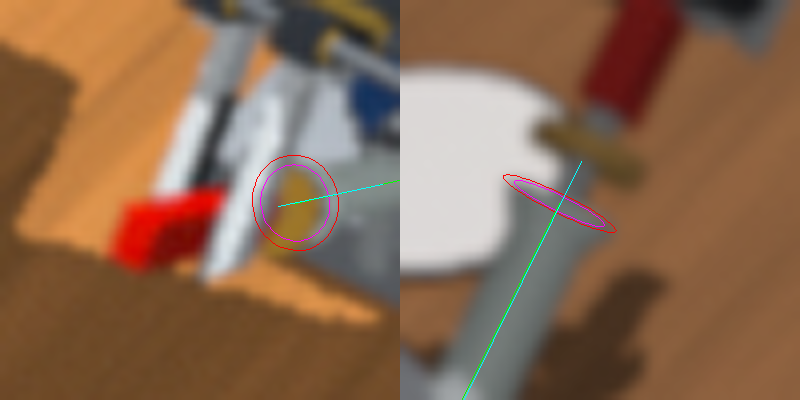

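View pics/w9.png

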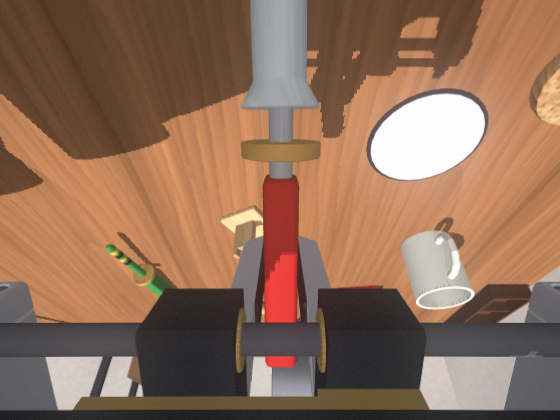

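The wrist view shows the collar about 15 mm from the mouth and coaxial (column 280). I'll finish slowly.

```bash
python3 -m handwheel '[[[0.2,-0.2,3,0,0,0,-1],[0.2,-0.2,6,0,0,0,-1],[0.2,-0.2,9,0,0,0,-1],[0.2,-0.2,11,0,0,0,-1],[0.2,-0.2,12,0,0,0,-1]]]';  python3 -c "
from h import *
pre([460,106,150],90,35,-105)
look('w10')"; 
```

```text
clock: 7.88
eef_pos: [460.0, 41.4, 181.9]
eef_rot: [-2.182, 0.001, 0.003]
wrist_force: [-0.1, -0.3, -0.8]
finger_gap: 18.0
t 7.88 pos [460.   41.4 181.9] j [ 0.32  0.27  1.76 -0.59  1.37  0.51] F [-0.1 -0.3 -0.8] gap 18.0
shift [0.  0.  3.2] turn [0.03 0.15 0.04]
```

View pics/w10.png

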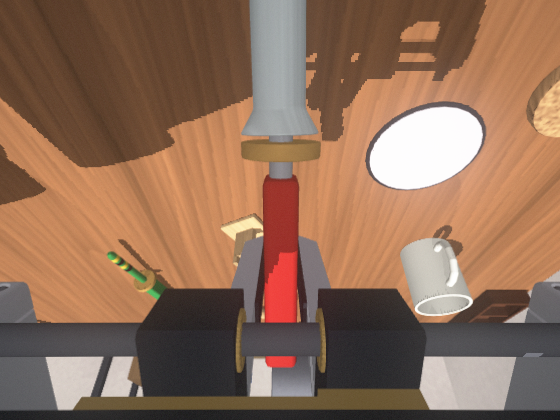

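The collar is about 3–4 mm from the mouth. I'll creep into contact at about 1 mm per row.

```bash
python3 -m handwheel '[[[0,0,1,0,0,0,-1],[0,0,2,0,0,0,-1],[0,0,2.7,0,0,0,-1],[0,0,3.2,0,0,0,-1],[0,0,3.5,0,0,0,-1]]]'; python3 -m handwheel '[[[0,0,0.5,0,0,0,-1],[0,0,0.5,0,0,0,-1]]]';  python3 -c "
from h import *
pre([460,106,150],90,35,-105)
look('w11')"; 
```

```text
clock: 8.35
eef_pos: [460.0, 44.1, 180.0]
eef_rot: [-2.183, 0.001, 0.003]
wrist_force: [0.1, -3.2, 1.9]
finger_gap: 18.0
clock: 8.52
eef_pos: [460.1, 44.2, 180.0]
eef_rot: [-2.184, 0.001, 0.002]
wrist_force: [-0.2, -5.0, 3.3]
finger_gap: 17.6
t 8.52 pos [460.1  44.2 180. ] j [ 0.33  0.27  1.75 -0.59  1.37  0.52] F [-0.2 -5.   3.3] gap 17.6
shift [-0.1  0.1 -0.1] turn [0.11 0.13 0.05]
```

View pics/w11.png

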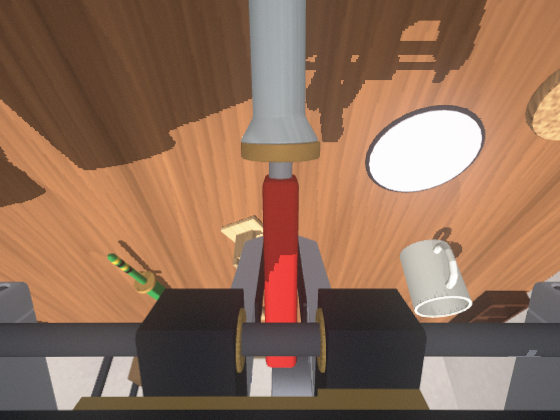

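The collar sits flush on the rim. The force is about 6 N back along the axis, and the position matches full depth to 0.1 mm. I'll hold it there for about 1.7 s.

```bash
for i in 1 2 3 4; do python3 -m handwheel '[[[0,0,0.5,0,0,0,-1],[0,0,0.5,0,0,0,-1],[0,0,0.5,0,0,0,-1],[0,0,0.5,0,0,0,-1],[0,0,0.5,0,0,0,-1]]]'; done; python3 -c "
from h import *
pre([460,106,150],90,35,-105)"
```

```text
clock: 8.98
eef_pos: [460.1, 44.2, 180.1]
eef_rot: [-2.184, 0.0, 0.002]
wrist_force: [-0.2, -5.1, 2.4]
finger_gap: 17.9
clock: 9.4
eef_pos: [460.2, 44.2, 180.1]
eef_rot: [-2.185, 0.0, 0.002]
wrist_force: [-0.3, -4.8, 3.2]
finger_gap: 17.6
clock: 9.82
eef_pos: [460.2, 44.2, 180.2]
eef_rot: [-2.186, 0.0, 0.002]
wrist_force: [-1.0, -4.9, 3.0]
finger_gap: 18.3
clock: 10.23
eef_pos: [460.2, 44.2, 180.2]
eef_rot: [-2.187, 0.0, 0.001]
wrist_force: [-1.3, -5.4, 3.6]
finger_gap: 17.5
t 10.23 pos [460.2  44.2 180.2] j [ 0.33  0.28  1.75 -0.59  1.38  0.53] F [-1.3 -5.4  3.6] gap 17.5
shift [-0.2  0.3 -0.1] turn [0.3  0.06 0.03]
```

Withdraw along the axis.

```bash
python3 -m handwheel '[[[-0.1,0.2,-4,0.2,0,0,-1],[-0.1,0.3,-12,0.2,0,0,-1],[-0.1,0.3,-22,0.2,0,0,-1],[-0.1,0.3,-32,0.2,0,0,-1],[-0.1,0.3,-40,0.2,0,0,-1]]]';  python3 -c "
from h import *
pre([460,106,150],90,35,-65)"
```

```text
clock: 10.65
eef_pos: [460.2, 10.4, 203.9]
eef_rot: [-2.183, -0.0, 0.001]
wrist_force: [0.2, 0.5, -1.9]
finger_gap: 17.7
t 10.65 pos [460.2  10.4 203.9] j [ 0.26  0.22  1.76 -0.6   1.38  0.45] F [ 0.2  0.5 -1.9] gap 17.7
shift [-0.2  0.3  1.3] turn [0.09 0.02 0.05]
```

```bash
python3 -m handwheel '[[[-0.2,0.3,-8,0,0,0,-1],[-0.2,0.3,-18,0,0,0,-1],[-0.2,0.3,-30,0,0,0,-1],[-0.2,0.3,-42,0,0,0,-1],[-0.2,0.3,-54,0,0,0,-1]]]';  python3 -m handwheel '[[[0,0,-12,0,0,0,-1],[0,0,-28,0,0,0,-1],[0,0,-45,0,0,0,-1],[0,0,-60,0,0,0,-1],[0,0,-70,0,0,0,-1]]]'; python3 -c "
from h import *
pre([460,106,150],90,35,60)
f=Rgrip(30)[:,2]; go(np.array([623.5,-34,101])-173*f-[0,0,11],Rgrip(30))
look('w12')"; python3 shot.py 12
```

```text
clock: 11.07
eef_pos: [459.9, -35.0, 235.5]
eef_rot: [-2.183, -0.001, 0.001]
wrist_force: [0.4, 0.9, -1.2]
finger_gap: 17.6
clock: 11.48
eef_pos: [459.9, -93.8, 277.1]
eef_rot: [-2.183, -0.002, -0.0]
wrist_force: [0.5, -0.3, -1.2]
finger_gap: 17.7
t 11.48 pos [459.9 -93.8 277.1] j [ 0.04  0.09  1.73 -0.62  1.39  0.18] F [ 0.5 -0.3 -1.2] gap 17.7
shift [0.1 0.5 3.6] turn [ 0.1  -0.06  0.08]
t 11.48 pos [459.9 -93.8 277.1] j [ 0.04  0.09  1.73 -0.62  1.39  0.18] F [ 0.5 -0.3 -1.2] gap 17.7
shift [ 13.5 168.4  85.8] turn [31.75 58.01 18.44]
```

View pics/scene12.png

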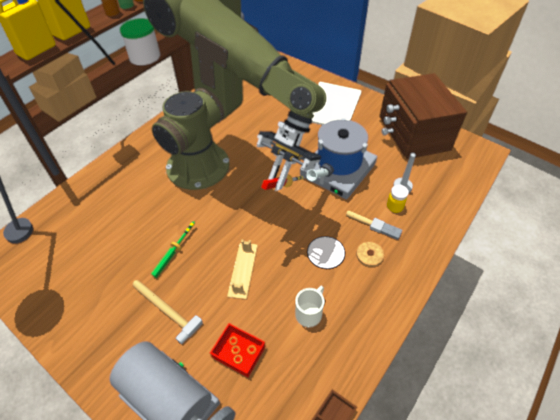

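View pics/w12.png

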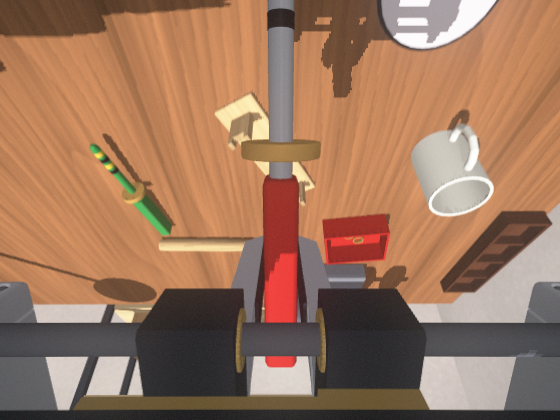

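The rod is fully out and still straight in the gripper, and nothing else has moved. Next: level it and turn it toward the disc, staying high.

```bash
python3 -c "
from h import *
go([465,-130,260],Rgrip(60))"
```

```text
t 11.63 pos [459.8 -92.7 276. ] j [ 0.05  0.09  1.73 -0.62  1.39  0.19] F [ 0.2  0.5 -1.6] gap 17.6
shift [  5.2  34.5 -21.3] turn [34.25 29.    9.24]
```

```bash
python3 -m handwheel '[[[1,7,-5,5.1,4.3,1.4,-1],[2,14,-10,10.2,8.6,2.8,-1],[3,20,-14,15.3,13,4.1,-1],[4,26,-17,20.4,17.3,5.5,-1],[5,32,-20,25,21.2,6.7,-1]]]'; python3 -c "
from h import *
go([470,-120,230],Rgrip(30))"
```

```text
clock: 12.05
eef_pos: [465.2, -127.3, 261.1]
eef_rot: [-1.73, -0.033, -0.388]
wrist_force: [0.0, 0.3, -1.7]
finger_gap: 17.9
t 12.05 pos [ 465.2 -127.3  261.1] j [-0.26  0.11  1.64 -0.17  1.38  0.17] F [ 0.   0.3 -1.7] gap 17.9
shift [ 0.7 29.4 13.4] turn [ 8.17 37.56  4.8 ]
```

```bash
python3 -m handwheel '[[[0,6,3,1.5,7,0.9,-1],[0,12,6,3,14,1.8,-1],[0,18,9,4.5,21,2.7,-1],[0,24,11,6.1,28,3.6,-1],[0.7,29,13,7.6,35,4.5,-1]]]'; python3 -c "
from h import *
f=Rgrip(30)[:,2]; go(np.array([623.5,-34,101])-173*f-[0,0,11],Rgrip(30))"
```

```text
clock: 12.47
eef_pos: [469.7, -119.6, 229.3]
eef_rot: [-1.583, -0.004, -0.999]
wrist_force: [-0.9, 0.2, -1.8]
finger_gap: 17.7
t 12.47 pos [ 469.7 -119.6  229.3] j [-0.32  0.14  1.67 -0.01  1.33  0.68] F [-0.9  0.2 -1.8] gap 17.7
shift [  2.3 139.2   4.5] turn [0.69 2.76 0.23]
```

```bash
python3 -m handwheel '[[[1,20,2,0.7,2.7,0.2,-1],[2,50,4,0.7,2.7,0.2,-1],[2.3,80,4.5,0.7,2.7,0.2,-1],[2.3,105,4.5,0.7,2.7,0.2,-1],[2.3,120,4.5,0.7,2.7,0.2,-1]]]'; python3 -c "
from h import *
f=Rgrip(30)[:,2]; go(np.array([623.5,-34,101])-173*f-[0,0,11],Rgrip(30))"
```

```text
clock: 12.88
eef_pos: [472.4, -119.3, 105.9]
eef_rot: [-1.574, 0.003, -1.046]
wrist_force: [0.2, -0.2, -2.3]
finger_gap: 17.5
t 12.88 pos [ 472.4 -119.3  105.9] j [-0.32  0.29  1.81 -0.    1.05  0.72] F [ 0.2 -0.2 -2.3] gap 17.5
shift [ 1.7 15.9  0.5] turn [ 0.16  0.1  -0.16]
```

```bash
python3 -m handwheel '[[[1,6,0.5,0.1,0,0,-1],[1.6,11,0.5,0.1,0.1,-0.1,-1],[1.7,15,0.5,0.1,0.1,-0.1,-1],[1.7,16,0.5,0.1,0.1,-0.1,-1],[1.7,16,0.5,0.1,0.1,-0.1,-1]]]';python3 -m handwheel '[[[0,0,0,0,0,0,-1],[0,0,0,0,0,0,-1]]]'; python3 shot.py 13; python3 - <<'E'
from h import *
f=Rgrip(30)[:,2]; go(np.array([623.5,-34,101])-173*f-[0,0,11],Rgrip(30))
s,p,W=look('w13')
T=toolT(s); L=(W-T[:3,3])@T[:3,:3]
u,v=np.meshgrid(np.arange(560),np.arange(420))
for z0 in list(range(20,50,8))+list(range(70,130,10)):
    k=(abs(L[...,0])<14)&(L[...,2]>z0)&(L[...,2]<z0+8)&(L[...,1]>-40)&(L[...,1]<20)
    if k.sum()>5: print(z0,"x",np.percentile(L[k][:,0],[3,97]).round(1),"top y",np.percentile(L[k][:,1],5).round(1))
for n in ["scene","side"]:
    W=np.load(n+"13.npz")["W"]; k=(np.hypot(W[...,0]-623,W[...,1]+34)<75)&(W[...,2]>75)&(W[...,2]<130)
    q=W[k]; r=(q[:,:2]-[623,-34])@f[:2]
    print(n,len(q)); 
    i=np.argsort(-r)[:6]; print(q[i].round(1)); 
    A=np.c_[r,np.ones(len(r))]; print("slope,z at tip:",np.linalg.lstsq(A,q[:,2],rcond=None)[0])
    a=np.load(n+"13.npz")["p"]
    import ov; t=T[:3,3]-11*T[:3,1]+173*T[:3,2]; print("tip est",t, "proj",ov.proj(n,t))
I=[cv2.resize(np.load(n+"13.npz")["p"][r:r+100,c:c+100,::-1],(400,400),interpolation=cv2.INTER_CUBIC) for n,r,c in (("scene",190,260),("side",180,190))]
cv2.imwrite("pics/z13.png",np.hstack(I))
E
```

```text
clock: 13.3
eef_pos: [473.9, -120.5, 90.4]
eef_rot: [-1.571, 0.0, -1.047]
wrist_force: [0.6, 0.6, -0.6]
finger_gap: 17.3
clock: 13.47
eef_pos: [474.3, -120.6, 91.1]
eef_rot: [-1.571, -0.0, -1.047]
wrist_force: [0.4, -0.2, -1.3]
finger_gap: 17.8
t 13.57 pos [ 474.1 -120.6   90.9] j [-0.32  0.31  1.82 -0.    1.01  0.72] F [ 1.   0.6 -1. ] gap 17.6
shift [-0.3  0.9 -0.4] turn [ 0.01 -0.    0.01]
20 x [-8.7  8.1] top y -23.0
28 x [-8.5  8.1] top y -23.1
36 x [-8.4  7.9] top y -23.0
44 x [-8.2  7.6] top y -22.6
70 x [-5.8  5.5] top y -16.7
80 x [-5.7  5.4] top y -16.6
90 x [-6.   5.3] top y -16.6
100 x [-6.   5.7] top y -16.7
110 x [-5.8  5.6] top y -16.8
120 x [-5.7  5.5] top y -16.7
scene 91
[[622.7 -35.4 100.9]
 [620.6 -32.2 100.9]
 [621.6 -39.2  98.9]
 [620.7 -38.3 102.7]
 [619.5 -36.8 105.3]
 [621.1 -45.  105.3]]
slope,z at tip: [-2.30501968e-02  1.04373730e+02]
tip est [623.97115678 -34.08508504 101.83908889] proj [[328.59497729 234.75987262]]
side 107
[[623.3 -34.9 100.7]
 [623.3 -35.2 104.1]
 [619.7 -34.7  98.5]
 [619.  -34.5 106.2]
 [617.6 -32.4 104.3]
 [617.7 -36.9  97.9]]
slope,z at tip: [4.16122505e-02 1.05225924e+02]
tip est [623.97115678 -34.08508504 101.83908889] proj [[230.63068458 201.75204334]]
```

View pics/z13.png

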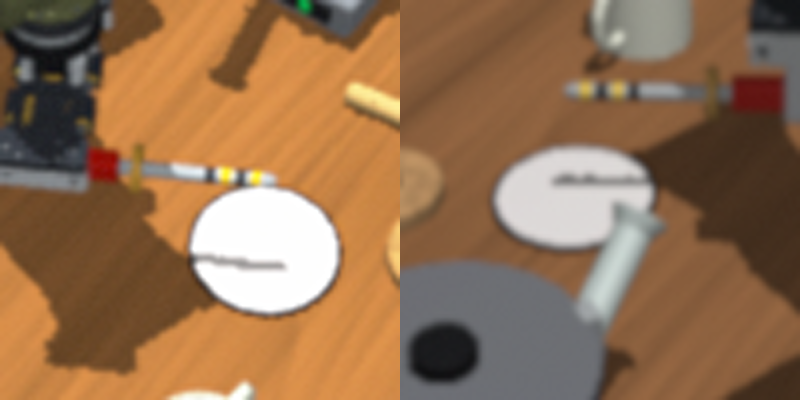

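View pics/w13.png

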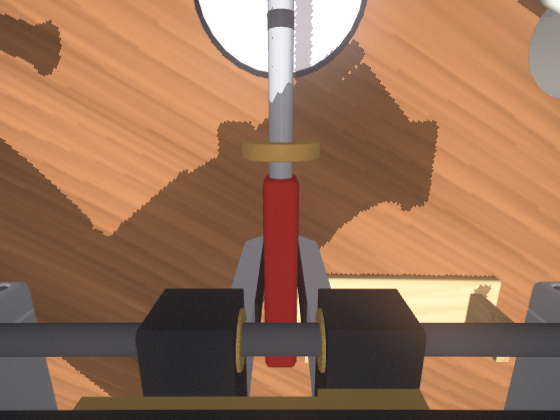

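View pics/scene13.png

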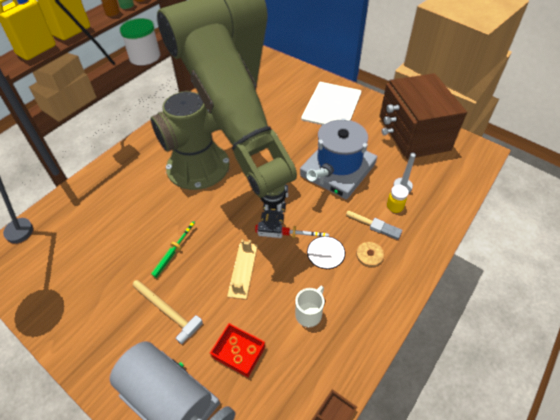

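The tip is at about (623.5,-34.5,101.5), over the disc centre. The rod is level: its top line is constant to 0.2 mm over 50 mm. Everything else is in place. I'll settle briefly and hand in.

```bash
python3 -m handwheel '[[[0,0.5,0,0,0,0,-1],[0,0.7,0,0,0,0,-1],[0,0.7,0,0,0,0,-1],[0,0.7,0,0,0,0,-1],[0,0.7,0,0,0,0,-1]]]'; python3 -c "
from h import *
s=read_state(); print(abs(s['qd']).max(), s['eef_pos'], s['finger_gap'], s['clock'])
print(order.sign_off())"
```

```text
clock: 14.03
eef_pos: [474.1, -120.6, 90.0]
eef_rot: [-1.571, 0.0, -1.047]
wrist_force: [-0.4, -0.2, -1.8]
finger_gap: 18.1
0.0008419658854266864 [ 474.06773212 -120.5500195    90.01741585] 18.068918257034934 14.0333
the job is handed in; nothing more can be done
None
```

I finished the job and handed it in at 14.0 s, with the gripper still holding the red-handled gauge over the reading disc.

- **Insertion:** I lifted the gauge from its cradle and slid it down the guide tube until the collar sat flush on the rim. The contact force was about 6 N and the position matched full depth to about 0.1 mm. I held it there for about 1.7 s, then drew it straight out.
- **Reading pose:** The rod is level, with its tip at about (624, −34, 101) mm, over the disc's centre. The gripper reads 18 mm on the handle and joint speeds are near 0.
- **Checks:** The last wrist, scene and side views agreed on the tip to about 2 mm. In the side view the overlays of both the rod and the tube sat about 1–2 mm off. The offset was the same for both, so I took it as calibration error. The pictures show nothing else moved, and no check failed.

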